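# Press the board's cover plate flush and sweep the graphite bars into the tray

### The arm

A 6-joint arm with a two-finger parallel gripper is mounted at the origin on the work surface. World frame = base frame: x ahead of the robot, y to its left, z up, the work surface at z = 0. Lengths are in mm, angles in degrees, forces in N, time in s.
With the tool pointing down it reaches from about 350 to 850 mm from the base axis. Payload 8.1 kg.
Tool frame: the origin (TCP) lies midway between the tips of the shut fingers; the grasp point (between the pads) lies 19 mm behind it (r.pinch_z is the distance from the TCP to the grasp point, in mm); z points along the fingers, y is the line along which they close (so a half turn about z gives the same grasp; the last joint's range is limited). The gripper opens to 85 mm and grips with 20 to 120 N. Pads are 22 mm wide; open, the fingers measure 114 mm over their backs; the gripper's body (76 mm by 85 mm) begins 54 mm behind the grasp point. The pads swing forward as they close: fully open they stand 13 mm farther back than shut.
Start: joints at [-70.21, 7.471, 85.268, -0, 87.261, -4.893], TCP at [250.578, -545.175, 231.292] pointing down, gripper open.
Joint ranges: [-169.43, 169.43], [-51.17, 129.36], [1.28, 143.12], [-76.62, 256.62], [0, 156.53], [-152.29, 152.29]. Speed limits (degrees/s): [136.94, 136.94, 159.86, 180, 180, 180].

### API

Orientations are given as [roll, pitch, yaw] about the fixed x, y, z axes, in that order (R = Rz(yaw) Ry(pitch) Rx(roll)).
In Python, from bench import r gives the robot as it stands.
- The arm moves only by the shell command python3 -m jog 'ROWS' [OPENING] [FORCE]. ROWS is JSON, one flat list of numbers, 6 for each row, row after row: the shift along the tool's x, y, z in m, then the turn, a rotation vector about the tool's x, y, z in rad. A call has 1 to 8 rows; each row is the pose to reach, as a shift and turn from the pose commanded when the call began, along the tool's axes at that moment; what a row does not reach only later rows make up. A row lasts 1/8 s, in which the tool goes at most 62.5 mm and 10.7 degrees, less where a joint would pass 70% of its speed; a pose out of reach is approached as far as the arm can. A call with a gripper value outside its range is refused whole. OPENING is the opening, from -1 (shut) to 1 (fully open), set as the call begins (- or left out, the last holds). The fingers move at their own pace and stop on an object; FORCE is the grip in N (left out, the last holds). Time passes only in rows, so rows that repeat a pose let the fingers close. It gives the time, the measured TCP pose, the force, the opening and the grip force at its end, in the units of the state.
- r.sense(): the state, without advancing time (a new reading comes with each control period).
- r.snapshot(name): name is "scene" or "top"; returns a dict with "pixels" (384x512x3 uint8, red, green, blue), "range_z" (384x512 float32, mm along the optical axis (not along the pixel's ray), 0 where there is no reading), "K" (3x3 intrinsics, pixels), "k1" (the pictures are not rectified: a ray, as slopes to the right and down, at radius r is drawn at 1 + k1 r^2 times it, then the intrinsics apply), "rvec" (rotation vector, rad) and "tvec" (3), from world to camera coordinates, as OpenCV has them. Camera axes: x right, y down, z forward; pixel columns grow to the right and rows downward; lengths in mm; the calibration is good to about 2 mm. A picture is of the moment at which its call begins.
- r.hand_in(): hands the job in; it is judged then, once.
Trained networks look in a picture, given as the dict that the camera call returned (one of the last four; its "shot" number tells which), for a name from the list of things; names that differ only in an ending like _2 or _b are one class to them, and where a whole thing is asked for, a point or a joint stands for the part that bears it (a point fixed in the world has none). Each returns a list of dicts, best first, with "score" (0 to 1); they miss things now and then, are a little off and sometimes report something else, mostly with a low value. They report only what shows in the picture. A call takes as long as a camera call. They do not tell look-alikes from the thing itself.
- r.look_for(picture, target): "bbox" ([left, top, right, bottom] in pixels, round what is visible of it).
- r.outline_of(picture, target): "region" (384x512 bool, what is visible of it) and "bbox" ([left, top, right, bottom] in pixels, round what is visible of it).
The state is a dict: "time": time; "joint_pos": joint angles; "qd": joint speeds; "joint_efforts": joint torques, N m; "tool_pos": TCP position; "tcp_rot": TCP orientation; "ft_force": force on the tool from outside, world axes, zero at the start; "wrist_torque": the same for the moment, N m; "finger_gap": finger opening in mm; "grip_force": force on a finger pad.
Only numpy, scipy, OpenCV 4.12 (cv2) and the standard library are available. Lean on these libraries where they do the work, as an engineer would, in place of code of your own. Each camera call takes 0.05 s, during which the arm holds its last target. There are 200 camera calls.

### The job

Clear up the sorting board: first press the loose aluminium cover plate down into its pocket until it sits fully home, level and flush with the board. Then sweep the three graphite bars across it with the hand sweeper, off the end of the board into the white tray, without touching the bars with the gripper. Finally stand the sweeper upright on the bench top and let go; leave the other things on the bench where they are.

Things in the scene. Friction and masses are not known exactly. Their poses are not given: they have to be found in the camera images.
- board: Fixed grey board, 190 (its x) x 340 mm (its y), flat top 50 mm above the bench; origin: centre of underside. 12 mm wide rails along both long sides stand 18 mm above the top; the 166 mm channel between them is open at both ends. A pocket 116 x 126 mm centred at x 0, y -55 mm holds the plate; the bars lie between it and the +y end; the tray is at the -y end.
- plate: Loose aluminium cover plate, 110 (its x) x 120 (its y) x 14 mm; origin: centre of underside. It lies in the pocket, 5 to 10 mm proud and often crooked, on two stiff rests under its +y and -y edges (45 mm from its centre). Each yields at about 7 N and stays where pushed. Home, it lies on ledges: top flush with the board, origin 36 mm above the board's origin.
- bar1: Dark graphite bar, 70 (its x) x 26 (its y) x 24 mm (its z), 85 g, rounded edges, lying on the board. Origin: its middle.
- bar2: A second graphite bar just like bar1.
- bar3: A third graphite bar just like bar1.
- tray: Fixed white enamel tray with a dark blue rim at the -y end of the board, 5 mm from it. Outside 200 (its x) x 170 (its y) mm, 34 mm high, walls 6 mm, floor 8 mm thick. Origin: centre of the underside.
- sweeper: Hand sweeper standing on the bench, 0.2 kg, 80 mm high. Foot: a block 140 (its x) x 36 (its y) x 22 mm high with a black rubber underside; its 140 mm faces push. Grip: an upright wooden fin centred on the foot, 70 (its x) x 22 mm thick (its y), from 22 to 80 mm above the underside. Origin: centre of the underside.
- caliper: Bystander: steel caliper lying on the bench, 200 mm long, up to 15 mm high.
- jar: Bystander: clear jar, 68 mm across, 85 mm high, origin at the underside.
- glovebox: Bystander: cardboard dispenser box, 90 x 150 x 60 mm.
Mind the look-alikes: they are no part of the job. Leave any brown or pink look-alike of the bar1 alone.

How it is judged:
By the outcome, as a careful person would: the job done as asked, in the order asked, and still so for the second after the job is handed in, with the robot touching nothing.
It also fails if it takes over 67 s, if anything falls off the work surface, if the arm or the gripper's body presses on something with over 40 N, if the wrist force passes 120 N, or if a joint passes its speed limit or range.

## Working session

There is one attempt and no reset: what is moved stays moved. The work goes in short steps, Python scripts to look and compute and a shell command to move; the robot and the scene stay as the last step left them, time stands still between calls to the robot, and variables do not carry over. Pictures are saved under pics/ and viewed, at most 10 in all, crops included, and the job is handed in when it is done.

```bash
mkdir -p pics; ls; cat > h.py <<'E'
import numpy as np, cv2
from scipy.spatial.transform import Rotation as R
from bench import r
def cloud(s):
    K=s["K"];k1=s["k1"];z=s["range_z"].astype(float)
    v,u=np.mgrid[0:384,0:512].astype(float)
    xd=(u-K[0][2])/K[0][0]; yd=(v-K[1][2])/K[1][1]
    x,y=xd.copy(),yd.copy()
    for _ in range(10):
        f=1+k1*(x*x+y*y); x=xd/f; y=yd/f
    P=np.stack([x*z,y*z,z],-1)-np.asarray(s["tvec"]).ravel()
    W=P@cv2.Rodrigues(np.asarray(s["rvec"],float))[0]
    W[z==0]=np.nan
    return W
E
python3 - <<'E'
from h import *
print(r.sense())
a=r.snapshot("top");b=r.snapshot("scene")
np.savez("s0.npz",top=cloud(a),scene=cloud(b),tp=a["pixels"],sp=b["pixels"])
for n,s in(("top",a),("scene",b)):
    cv2.imwrite(f"pics/{n}0.png",s["pixels"][...,::-1])
    W=cloud(s)
    for t in("board","plate","bar1","tray","sweeper","caliper","jar","glovebox"):
        for o in r.outline_of(s,t):
            m=o["region"]; 
            print(n,t,round(o["score"],2),np.round(o["bbox"]).astype(int).tolist(),m.sum(),np.round(np.nanmedian(W[m],0)).tolist())
E
```

```text
pics
{'time': 0.0, 'joint_pos': array([-7.02103811e+01,  7.51419026e+00,  8.53318296e+01,  1.22158916e-04,
        8.72605875e+01, -4.89363694e+00]), 'qd': array([-0.08205211, -0.01404421, -0.10311292,  0.01284102, -0.08076279,
       -0.06251652]), 'joint_efforts': array([-1.22773698e-03, -5.69415987e+01, -5.00545800e+01, -4.81804564e-04,
        1.51546713e-02,  4.67980180e-05]), 'tool_pos': array([ 250.38567694, -544.64083596,  230.22955205]), 'tcp_rot': array([-1.79893792e+02, -9.21583869e-03,  2.46832414e+01]), 'ft_force': array([-0.14908392,  0.09588551,  0.374844  ]), 'wrist_torque': array([ 0.00470369, -0.06194869, -0.01920787]), 'grip_force': 0.0, 'finger_gap': 85.78364993575934}
top board 0.75 [214, 163, 362, 259] 7877 [549.0, 25.0, 51.0]
top plate 0.71 [284, 188, 337, 240] 2322 [548.0, -46.0, 59.0]
top plate 0.69 [130, 133, 161, 172] 861 [690.0, 365.0, 83.0]
top bar1 0.91 [173, 237, 189, 263] 333 [453.0, 268.0, 24.0]
top bar1 0.82 [244, 174, 273, 192] 343 [614.0, 91.0, 74.0]
top bar1 0.82 [235, 219, 268, 234] 343 [510.0, 101.0, 74.0]
top bar1 0.76 [230, 271, 258, 294] 300 
[... 692 characters left out ...]
, 57.0]
scene bar1 0.91 [245, 196, 275, 218] 435 [626.0, 94.0, 72.0]
scene bar1 0.84 [256, 183, 286, 204] 348 [574.0, 100.0, 72.0]
scene bar1 0.79 [310, 223, 344, 250] 426 [621.0, 261.0, 24.0]
scene bar1 0.59 [335, 186, 351, 204] 245 [469.0, 272.0, 23.0]
scene bar1 0.59 [278, 158, 304, 171] 246 [383.0, 114.0, 22.0]
scene bar1 0.57 [263, 172, 292, 188] 353 [523.0, 104.0, 71.0]
scene tray 0.67 [105, 139, 193, 207] 3044 [526.0, -269.0, 9.0]
scene sweeper 0.63 [376, 206, 398, 252] 683 [588.0, 388.0, 43.0]
scene caliper 0.85 [133, 248, 230, 276] 1069 [778.0, -52.0, 7.0]
scene jar 0.69 [357, 245, 398, 296] 1470 [722.0, 372.0, 63.0]
scene glovebox 0.77 [239, 245, 323, 312] 3899 [787.0, 195.0, 60.0]
```

```bash
python3 - <<'E'
from h import *
d=np.load("s0.npz")
cv2.imwrite("pics/crop0.png",cv2.resize(d["tp"][100:300,110:440][...,::-1],None,fx=2.4,fy=2.4,interpolation=cv2.INTER_CUBIC))
W=d["top"]; S=d["scene"]; P=np.vstack([W.reshape(-1,3),S.reshape(-1,3)]); P=P[~np.isnan(P[:,0])]
W1=W.reshape(-1,3); W1=W1[~np.isnan(W1[:,0])]
def rect(m,n,Q=W1):
    q=Q[m(Q)]; c,wh,a=cv2.minAreaRect(q[:,:2].astype(np.float32)); print(n,len(q),np.round(c,1),np.round(wh,1),round(a,1),"zmed",np.round(np.median(q[:,2]),1)); return q
bx=lambda Q,x0,x1,y0,y1,z0,z1:(Q[:,0]>x0)&(Q[:,0]<x1)&(Q[:,1]>y0)&(Q[:,1]<y1)&(Q[:,2]>z0)&(Q[:,2]<z1)
rect(lambda Q:bx(Q,400,700,-170,220,46,72),"board+rails")
rect(lambda Q:bx(Q,400,700,-170,220,64.5,71),"rails")
q=rect(lambda Q:bx(Q,480,620,-115,15,53,64),"plate")
A=np.c_[q[:,:2]-[548,-46],np.ones(len(q))]; print("plane",np.linalg.lstsq(A,q[:,2],rcond=None)[0])
for c in((614,91),(510,101),(561,98)): rect(lambda Q:bx(Q,c[0]-26,c[0]+26,c[1]-50,c[1]+50,71,80),f"bar{c}")
rect(lambda Q:bx(Q,440,680,320,460,70,90),"swpgrip")
rect(lambda Q:bx(Q,480,640,340,430,12,90),"sweeper")
rect(lambda Q:bx(Q,400,660,-380,-140,25,40),"trayrim")
E
```

```text
board+rails 10040 [556.4   8.6] [340.5 191.1] 85.0 zmed 52.4
rails 1484 [556.4   8.2] [340.1 191.1] 85.1 zmed 68.5
plate 2244 [550.1 -49.8] [129.3 137.8] 89.3 zmed 58.5
plane [4.00253465e-03 4.16129533e-02 5.84427496e+01]
bar(614, 91) 295 [616.5  91.6] [69.4 26.6] 84.1 zmed 74.7
bar(510, 101) 316 [511.5 102.4] [69.8 26. ] 87.7 zmed 74.6
bar(561, 98) 303 [563.   98.4] [68.2 26.1] 88.6 zmed 74.5
swpgrip 365 [607.2 386.8] [ 39.7 154.2] 79.0 zmed 80.5
sweeper 988 [565.7 391.2] [ 36.9 140.2] 89.5 zmed 25.9
trayrim 1064 [ 527.6 -241.6] [187.2 203.1] 84.9 zmed 34.6
```

View pics/crop0.png

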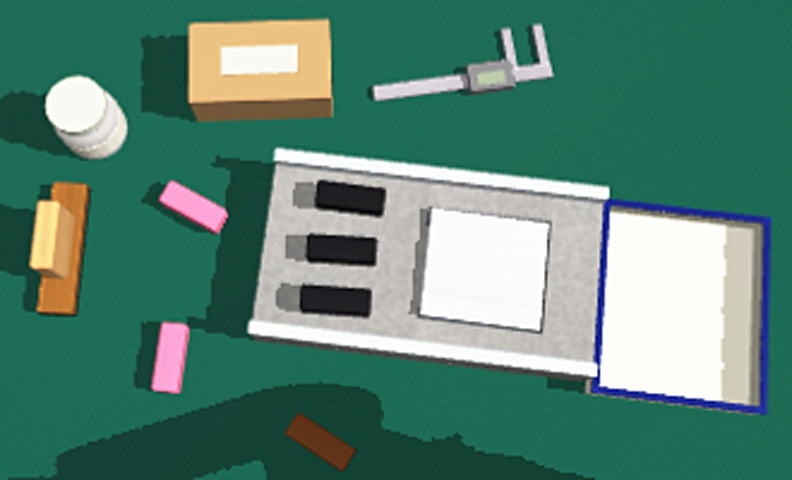

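The view shows three black bars on the board at crop (350,198), (342,250) and (335,300). The look-alikes to leave alone are pink at (193,207) and (170,357), and brown at (320,442). The plate is at (485,268) and is proud by about 10 mm at its +y edge and 6 mm at its -y edge. The sweeper is at (62,248), and only one thing in the scene could be it. The full-frame pixel is crop/2.4 + (110,100).

```bash
cat >> h.py <<'E'
BO=np.array([556.4,8.5]); BY=-5.0
def b2w(x,y,yaw=BY):
    c,s=np.cos(np.radians(yaw)),np.sin(np.radians(yaw)); return BO+[c*x-s*y,s*x+c*y]
def to(x,y,z,yaw):
    s=r.sense(); R0=R.from_euler("xyz",s["tcp_rot"],degrees=True); T=R.from_euler("xyz",[180,0,yaw],degrees=True)
    print("shift mm",np.round(R0.inv().apply(np.array([x,y,z])-s["tool_pos"]),1),"turn",np.round((R0.inv()*T).as_rotvec(),3),"t",s["time"],"pos",np.round(s["tool_pos"],1),np.round(s["tcp_rot"],2),"F",np.round(s["ft_force"],1))
E
python3 - <<'E'
from h import *
p=b2w(0,-10); to(*p,95,-5)
d=np.load("s0.npz")
for k in("top","scene"):
    W=d[k].reshape(-1,3); W=W[~np.isnan(W[:,0])]
    for n,(z0,z1) in {"fin":(74,86),"foot":(17,27)}.items():
        q=W[(W[:,0]>470)&(W[:,0]<630)&(W[:,1]>340)&(W[:,1]<440)&(W[:,2]>z0)&(W[:,2]<z1)]
        print(k,n,len(q),cv2.minAreaRect(q[:,:2].astype(np.float32)),np.median(q[:,2]))
cv2.imwrite("pics/crop1.png",cv2.resize(d["tp"][160:270,115:290][...,::-1],None,fx=4,fy=4,interpolation=cv2.INTER_CUBIC))
E
```

```text
shift mm [ 504.1 -366.7  136.3] turn [0.    0.    0.518] t 0.9 pos [ 250.6 -545.2  231.3] [180.     0.    24.68] F [-0.6 -0.1 -0.6]
top fin 274 ((564.6746826171875, 390.99847412109375), (21.924406051635742, 68.46289825439453), 88.79708099365234) 80.29432286836268
top foot 468 ((562.8359375, 391.0741882324219), (36.813499450683594, 134.56211853027344), 89.26734924316406) 22.68658285740494
scene fin 218 ((566.5744018554688, 393.1601867675781), (21.02008819580078, 71.19441986083984), 89.63946533203125) 80.36474863553809
scene foot 249 ((560.2354736328125, 392.92547607421875), (130.35072326660156, 35.23622131347656), 0.01493801362812519) 22.37882107639332
```

View pics/crop1.png

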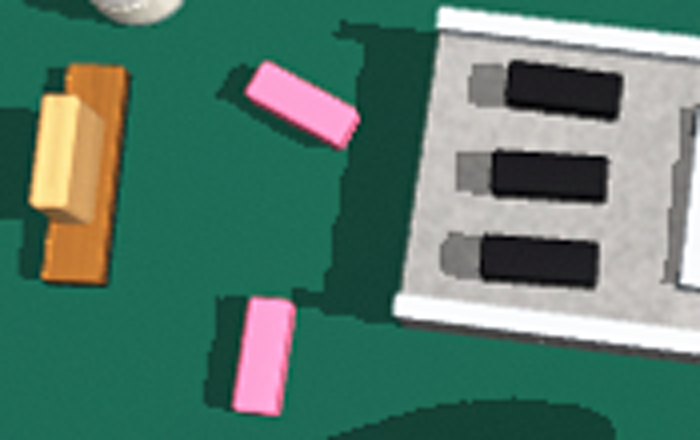

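The close crop confirms the choice: black bars at (565,90), (550,176) and (540,260) on the board, pink ones off it, and the sweeper at (80,175). Next I move over the plate's +y rest with the gripper shut.

```bash
python3 -m jog '[0.06,-0.04,0.01,0,0,0.06, 0.11,-0.08,0.02,0,0,0.12, 0.16,-0.12,0.04,0,0,0.18, 0.21,-0.15,0.05,0,0,0.24, 0.26,-0.19,0.06,0,0,0.3, 0.31,-0.225,0.08,0,0,0.36, 0.36,-0.26,0.09,0,0,0.42, 0.41,-0.3,0.1,0,0,0.518]' -1 60
python3 - <<'E'
from h import *
p=b2w(0,-10); to(*p,75,-5)
E
```

```text
time: 1.9
tool_pos: [490.1, -116.1, 134.2]
tcp_rot: [180.0, -0.0, -5.2]
ft_force: [0.8, -1.5, 0.1]
finger_gap: 0.3
grip_force: 0.0
shift mm [  54.8 -120.    59.2] turn [ 0.    -0.001 -0.003] t 1.9 pos [ 490.1 -116.1  134.2] [ 1.7999e+02 -4.0000e-02 -5.1600e+00] F [ 0.8 -1.5  0.1]
```

```bash
python3 -m jog '[0.02,-0.05,0.02,0,0,-0.003, 0.04,-0.09,0.04,0,0,-0.003, 0.055,-0.12,0.059,0,0,-0.003, 0.055,-0.12,0.065,0,0,-0.003, 0.055,-0.12,0.071,0,0,-0.003, 0.055,-0.12,0.075,0,0,-0.003, 0.055,-0.12,0.079,0,0,-0.003, 0.055,-0.12,0.081,0,0,-0.003]'
python3 - <<'E'
from h import *
p=b2w(0,-10); to(*p,50,-5)
E
```

```text
time: 2.9
tool_pos: [554.7, -3.4, 54.0]
tcp_rot: [-180.0, -0.0, -4.9]
ft_force: [-3.5, 3.3, 7.0]
finger_gap: -0.2
grip_force: 3.5
shift mm [ 0.7 -2.   4. ] turn [-0.001 -0.001  0.002] t 2.9 pos [554.7  -3.4  54. ] [-1.7997e+02 -4.0000e-02 -4.8800e+00] F [-3.5  3.3  7. ]
```

```bash
python3 -m jog '[0,0,0.002,0,0,0, 0,0,0.004,0,0,0, 0,0,0.005,0,0,0, 0,0,0.005,0,0,0]'
```

```text
time: 3.4
tool_pos: [554.9, -3.2, 50.7]
tcp_rot: [-180.0, -0.0, -4.9]
ft_force: [-9.1, 3.3, 18.4]
finger_gap: -0.2
grip_force: 9.6
```

```bash
python3 -m jog '[0,0,0.001,0,0,0, 0,0,0.001,0,0,0]'
```

```text
time: 3.65
tool_pos: [554.9, -3.5, 50.2]
tcp_rot: [-180.0, -0.0, -4.9]
ft_force: [-13.0, 1.8, 24.4]
finger_gap: 0.2
grip_force: 12.1
```

```bash
python3 -m jog '[0,0,-0.02,0,0,0, 0,0.045,-0.025,0,0,0, 0,0.09,-0.02,0,0,0, 0,0.09,-0.012,0,0,0, 0,0.09,-0.008,0,0,0, 0,0.09,-0.005,0,0,0, 0,0.09,-0.002,0,0,0, 0,0.09,-0.001,0,0,0]'
```

```text
time: 4.65
tool_pos: [547.1, -92.3, 50.0]
tcp_rot: [180.0, 0.0, -4.8]
ft_force: [-12.6, 1.6, 23.3]
finger_gap: 0.1
grip_force: 11.4
```

```bash
python3 -m jog '[0,0,0.001,0,0,0, 0,0,0.001,0,0,0]'
```

```text
time: 4.9
tool_pos: [547.1, -92.3, 50.0]
tcp_rot: [180.0, 0.0, -4.8]
ft_force: [-14.3, 2.1, 24.8]
finger_gap: -0.0
grip_force: 12.8
```

```bash
python3 -m jog '[0,0,-0.02,0,0,0, 0,-0.045,-0.025,0,0,0, 0,-0.09,-0.02,0,0,0, 0,-0.09,-0.008,0,0,0, 0,-0.09,-0.003,0,0,0, 0,-0.09,0,0,0,0, 0,-0.09,0.0005,0,0,0, 0,-0.09,0.0005,0,0,0]'
```

```text
time: 5.9
tool_pos: [554.3, -2.7, 49.9]
tcp_rot: [-179.9, 0.1, -4.9]
ft_force: [-17.4, 8.3, 31.6]
finger_gap: 0.0
grip_force: 15.9
```

```bash
python3 -m jog '[0,0,-0.06,0,0,0, 0,0,-0.12,0,0,0, -0.06,0,-0.13,0,0,0, -0.12,0,-0.13,0,0,0, -0.15,0,-0.13,0,0,0]' 1
python3 - <<'E'
from h import *
a=r.snapshot("top"); W=cloud(a).reshape(-1,3); W=W[~np.isnan(W[:,0])]
v=W[:,:2]-BO; c,s=np.cos(np.radians(5)),np.sin(np.radians(5))
B=np.c_[c*v[:,0]-s*v[:,1], s*v[:,0]+c*v[:,1], W[:,2]]
def med(x0,x1,y0,y1):
    q=B[(B[:,0]>x0)&(B[:,0]<x1)&(B[:,1]>y0)&(B[:,1]<y1)]; return len(q),np.round(np.median(q[:,2]),2)
print("plate +y",med(-50,50,-20,0),"-y",med(-50,50,-110,-90),"+x",med(30,50,-100,-10),"-x",med(-50,-30,-100,-10),"board -y",med(-60,60,-165,-130),"board +y",med(-60,60,20,45))
cv2.imwrite("pics/top1.png",a["pixels"][...,::-1])
to(565,391.5,150,-0.8)
E
```

```text
time: 6.52
tool_pos: [402.9, 8.8, 176.6]
tcp_rot: [180.0, 0.0, -4.9]
ft_force: [-0.4, 0.4, 0.8]
finger_gap: 85.6
grip_force: 0.0
plate +y (178, np.float64(50.78)) -y (187, np.float64(50.63)) +x (293, np.float64(50.66)) -x (0, np.float64(nan)) board -y (388, np.float64(50.7)) board +y (218, np.float64(50.73))
shift mm [ 131.1 -394.9   25.8] turn [ 0.     0.003 -0.071] t 6.575 pos [400.8   9.1 176.2] [ 1.7999e+02  1.4000e-01 -4.8800e+00] F [ 2.1 -0.5  0.2]
  return _methods._mean(a, axis=axis, dtype=dtype,
  ret = ret.dtype.type(ret / rcount)
```

The plate is home: both of its edges read the same height as the board. Now to the sweeper.

```bash
python3 -m jog '[0.02,-0.056,0.003,0,0,-0.01, 0.038,-0.112,0.006,0,0,-0.02, 0.055,-0.168,0.01,0,0,-0.03, 0.075,-0.224,0.012,0,0,-0.04, 0.095,-0.28,0.016,0,0,-0.05, 0.113,-0.336,0.02,0,0,-0.06, 0.131,-0.39,0.026,0,0,-0.071, 0.131,-0.395,0.026,0,0,-0.071]'
python3 - <<'E'
from h import *
to(565,391.5,38,-0.8)
E
```

```text
time: 7.58
tool_pos: [568.9, 393.6, 147.1]
tcp_rot: [179.9, 0.2, -0.7]
ft_force: [-0.5, -0.9, -1.1]
finger_gap: 85.1
grip_force: 0.0
shift mm [ -3.4   2.  109.1] turn [0.002 0.004 0.002] t 7.575 pos [568.9 393.6 147.1] [179.9    0.21  -0.67] F [-0.5 -0.9 -1.1]
```

```bash
python3 -m jog '[0,0.0,0.05,0,0,0, 0,0.0,0.09,0,0,0, 0,0.0,0.105,0,0,0, 0,0.0,0.108,0,0,0, 0,0,0.108,0,0,0]'
python3 - <<'E'
from h import *
to(565,391.5,39,-0.8)
E
```

```text
time: 8.2
tool_pos: [570.2, 392.3, 45.1]
tcp_rot: [-179.9, -0.1, -0.8]
ft_force: [0.1, 0.1, 0.3]
finger_gap: 86.0
grip_force: 0.0
shift mm [-5.2  0.9  6.1] turn [-0.001 -0.003  0.   ] t 8.2 pos [570.2 392.3  45.1] [-1.7992e+02 -1.5000e-01 -7.8000e-01] F [0.1 0.1 0.3]
```

```bash
python3 -m jog '[-0.004,0.001,0.005,0,0,0, -0.005,0.001,0.006,0,0,0, -0.005,0.001,0.006,0,0,0]'
python3 -m jog '[0,0,0,0,0,0, 0,0,0,0,0,0, 0,0,0,0,0,0, 0,0,0,0,0,0, 0,0,0,0,0,0, 0,0,0,0,0,0]' -1 80
```

```text
time: 8.57
tool_pos: [563.7, 391.2, 37.1]
tcp_rot: [-180.0, -0.0, -0.7]
ft_force: [0.1, -0.4, 0.3]
finger_gap: 85.3
grip_force: 0.0
time: 9.32
tool_pos: [563.8, 391.2, 36.8]
tcp_rot: [-180.0, -0.0, -0.8]
ft_force: [0.3, 0.7, 0.5]
finger_gap: 21.1
grip_force: 79.4
```

```bash
python3 -m jog '[0,0,-0.05,0,0,0, 0,0,-0.1,0,0,0, 0,0,-0.13,0,0,0, 0,0.05,-0.13,0,0,0.02, 0,0.1,-0.13,0,0,0.04, 0,0.15,-0.13,0,0,0.06, 0.002,0.19,-0.13,0,0,0.073, 0.002,0.19,-0.13,0,0,0.073]'
python3 - <<'E'
from h import *
for k in("top","scene"):
    a=r.snapshot(k); cv2.imwrite(f"pics/lift_{k}.png",a["pixels"][...,::-1]); W=cloud(a).reshape(-1,3); W=W[~np.isnan(W[:,0])]
    p=r.sense()["tool_pos"]
    q=W[(abs(W[:,0]-p[0])<85)&(abs(W[:,1]-p[1])<45)&(W[:,2]>p[2]-33)&(W[:,2]<p[2]-10)]
    print(k,len(q),cv2.minAreaRect(q[:,:2].astype(np.float32)),q[:,0].min(),q[:,0].max(),np.percentile(q[:,2],[5,50,95]))
p=b2w(0,152); to(*p,110,-5)
E
```

```text
time: 10.32
tool_pos: [563.2, 198.1, 166.5]
tcp_rot: [179.9, 0.0, -5.2]
ft_force: [0.6, 0.5, -2.4]
finger_gap: 21.2
grip_force: 79.6
top 367 ((528.735595703125, 201.1451873779297), (36.277000427246094, 67.35089874267578), 84.04808807373047) 494.04453654021887 560.4570069427563 [143.58078191 152.18020886 154.78032806]
scene 455 ((566.072509765625, 200.06329345703125), (37.17566680908203, 142.0423583984375), 84.88909149169922) 496.68581450058787 637.5944404816091 [136.64114821 151.03198722 153.17719133]
shift mm [10.1 40.3 56.6] turn [-0.     0.001  0.   ] t 10.425 pos [563.1 200.9 166.6] [-1.7999e+02  3.0000e-02 -5.0000e+00] F [-0.6  0.2 -2.9]
```

```bash
python3 -m jog '[0.004,0.02,0.01,0,0,0, 0.008,0.04,0.03,0,0,0, 0.008,0.04,0.05,0,0,0, 0.008,0.04,0.056,0,0,0, 0.008,0.04,0.056,0,0,0]'
python3 - <<'E'
from h import *
for k in("top","scene"):
    a=r.snapshot(k); cv2.imwrite(f"pics/over_{k}.png",cv2.resize(a["pixels"][130:290,190:380] if k=="top" else a["pixels"][120:290,140:350],None,fx=3,fy=3,interpolation=cv2.INTER_CUBIC)[...,::-1])
p=b2w(-2,152); to(*p,87.8,-5)
E
```

```text
time: 11.05
tool_pos: [567.1, 160.8, 109.7]
tcp_rot: [180.0, 0.1, -4.9]
ft_force: [0.1, -0.2, -2.7]
finger_gap: 21.2
grip_force: 79.7
shift mm [-0.5  1.  23.6] turn [-0.    -0.001  0.002] t 11.15 pos [568.2 161.1 111.4] [-1.7998e+02 -4.0000e-02 -4.9100e+00] F [ 0.   0.7 -1.9]
```

View pics/over_scene.png

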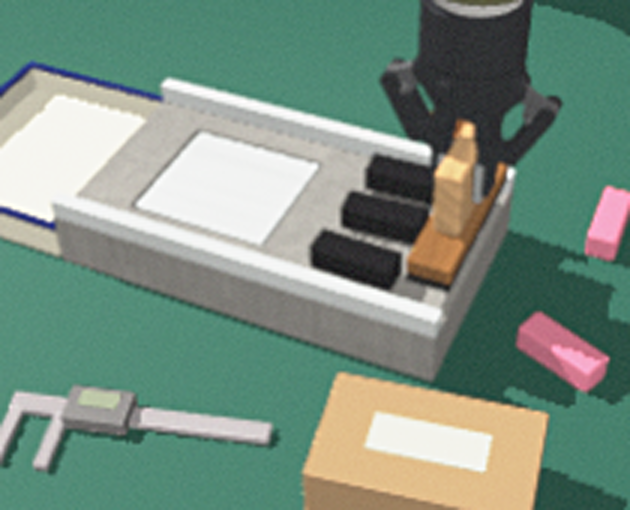

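The sweeper, at (455,225), hangs level between the rails and behind all three bars at (355,258), (385,215) and (400,178). The plate at (230,185) is flush. Lowering it.

```bash
python3 -m jog '[0,0,0.012,0,0,0, 0,0.001,0.02,0,0,0, 0,0.001,0.0235,0,0,0, 0,0.001,0.0235,0,0,0]'
python3 - <<'E'
from h import *
for k in("top","scene"):
    a=r.snapshot(k); W=cloud(a).reshape(-1,3); W=W[~np.isnan(W[:,0])]
    v=W[:,:2]-BO; c,s=np.cos(np.radians(5)),np.sin(np.radians(5))
    B=np.c_[c*v[:,0]-s*v[:,1], s*v[:,0]+c*v[:,1], W[:,2]]
    f=B[(abs(B[:,0])<77)&(B[:,1]>130)&(B[:,1]<176)&(B[:,2]>60)&(B[:,2]<76)]
    print(k,len(f),"foot xb",f[:,0].min(),f[:,0].max(),"yb",f[:,1].min(),f[:,1].max(),cv2.minAreaRect(f[:,:2].astype(np.float32)),np.percentile(f[:,2],[50,90]))
    g=B[(abs(B[:,0])<90)&(B[:,1]>30)&(B[:,1]<130)&(B[:,2]>71)&(B[:,2]<80)]; print("bars xb",g[:,0].min(),g[:,0].max())
    h=B[(abs(B[:,0])<90)&(B[:,1]>-160)&(B[:,1]<130)&(B[:,2]>62)&(B[:,2]<69.5)];h=h[abs(h[:,0])>76]; print("rail inner",h[h[:,0]<0,0].max(),h[h[:,0]>0,0].min())
to(0,0,0,-5)
E
```

```text
time: 11.65
tool_pos: [567.7, 159.6, 87.1]
tcp_rot: [180.0, 0.0, -4.9]
ft_force: [-0.1, 0.7, -2.1]
finger_gap: 20.9
grip_force: 79.5
top 286 foot xb -70.18189429911754 -6.5700230774565505 yb 133.56218049316388 169.65003014752133 ((-38.369117736816406, 151.61473083496094), (36.076515197753906, 63.6236457824707), 89.95629119873047) [73.08403489 75.02026087]
bars xb -89.3210295015921 88.45537594731357
rail inner -83.00950443240532 81.50692401096823
scene 372 foot xb -65.47729474336818 72.24485049976289 yb 134.10218364054765 170.63710387735654 ((3.4234848022460938, 152.22706604003906), (137.69158935546875, 36.532588958740234), 0.17866522073745728) [71.71601953 73.54766231]
bars xb -65.39243240595279 67.92071099075216
rail inner -80.03315190807244 80.04185420579812
shift mm [-552.   207.9   87.2] turn [-0.    -0.     0.001] t 11.75 pos [567.8 159.6  87.3] [-180.     -0.     -4.94] F [-0.3  0.1 -2.6]
```

```bash
python3 -m jog '[0,0.01,0,0,0,0, 0,0.025,0,0,0,0, 0,0.045,0,0,0,0, 0,0.065,0,0,0,0, 0,0.085,0,0,0,0, 0,0.105,0,0,0,0, 0,0.12,0,0,0,0, 0,0.13,0,0,0,0]'
python3 - <<'E'
from h import *
a=r.snapshot("scene"); cv2.imwrite("pics/sweep1.png",cv2.resize(a["pixels"][120:290,140:350],None,fx=3,fy=3,interpolation=cv2.INTER_CUBIC)[...,::-1])
p=b2w(-2,22); to(*p,87.2,-5)
E
```

```text
time: 12.75
tool_pos: [556.5, 29.0, 87.4]
tcp_rot: [-180.0, -0.0, -5.0]
ft_force: [1.4, 1.9, -2.4]
finger_gap: 21.2
grip_force: 79.7
shift mm [-0.3 -2.4  0.1] turn [0.001 0.    0.   ] t 12.8 pos [556.4  28.2  87.3] [179.96   0.    -4.98] F [-0.1 -0.9 -2.3]
```

View pics/sweep1.png

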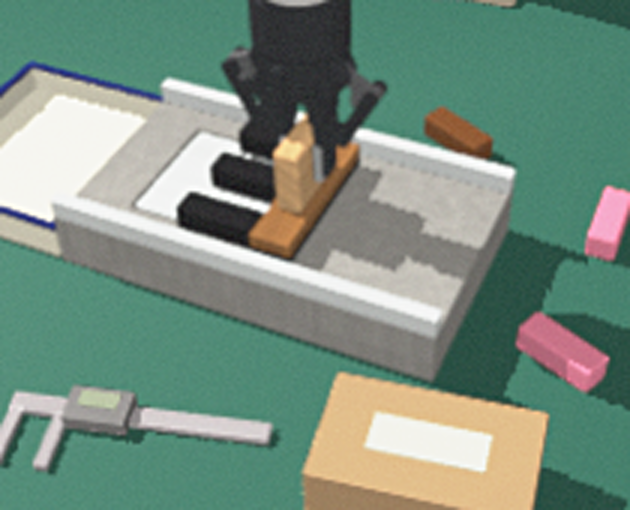

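The sweep works: the bars at (215,215), (245,175) and (265,135) ride ahead of the sweeper, straight, over the flush plate. I continue off the end.

```bash
python3 -m jog '[0,0.012,0,0,0,0, 0,0.03,0,0,0,0, 0,0.048,0,0,0,0, 0,0.066,0,0,0,0, 0,0.082,0,0,0,0, 0,0.097,0,0,0,0, 0,0.112,0,0,0,0, 0,0.127,0,0,0,0]'
python3 -m jog '[0,0.015,0,0,0,0, 0,0.03,0,0,0,0, 0,0.043,0,0,0,0, 0,0.055,0,0,0,0, 0,0.065,0,0,0,0, 0,0.075,0,0,0,0, 0,0.078,0,0,0,0, 0,0.078,0,0,0,0]'
python3 - <<'E'
from h import *
a=r.snapshot("scene"); cv2.imwrite("pics/sweep2.png",cv2.resize(a["pixels"][100:270,80:290],None,fx=3,fy=3,interpolation=cv2.INTER_CUBIC)[...,::-1])
p=b2w(-2,-182); to(*p,87.2,-5)
E
```

```text
time: 13.8
tool_pos: [545.5, -97.4, 87.4]
tcp_rot: [-180.0, -0.0, -4.9]
ft_force: [1.2, 2.8, -1.2]
finger_gap: 21.2
grip_force: 79.7
time: 14.8
tool_pos: [538.7, -174.4, 87.2]
tcp_rot: [180.0, 0.0, -5.0]
ft_force: [0.2, 0.8, -2.7]
finger_gap: 21.0
grip_force: 79.7
shift mm [-0.3 -1.6 -0.2] turn [0.    0.    0.001] t 14.85 pos [ 538.7 -174.2   87. ] [ 1.7999e+02  3.0000e-02 -4.9400e+00] F [-0.1  2.  -2.7]
```

View pics/sweep2.png

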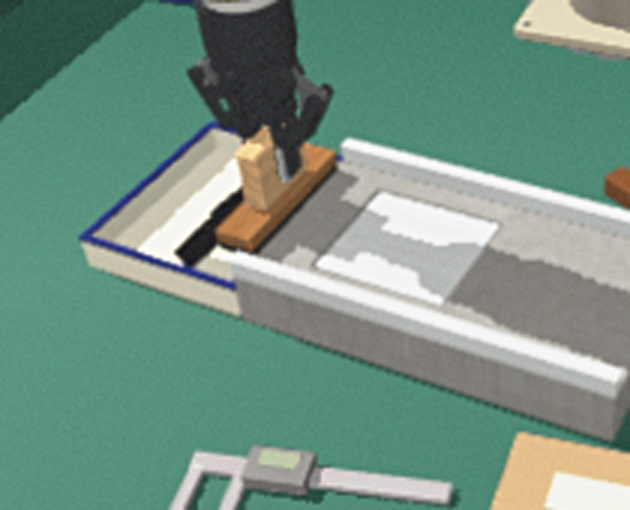

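The bars at (205,230) have dropped off into the tray, and the plate is still flush. I lift and check the tray on the way back.

```bash
python3 -m jog '[0,0,-0.03,0,0,0, 0,0,-0.06,0,0,0, 0,-0.05,-0.075,0,0,0, 0,-0.11,-0.08,0,0,0, 0,-0.17,-0.08,0,0,0, 0,-0.23,-0.08,0,0,0, 0,-0.29,-0.08,0,0,0, 0,-0.35,-0.08,0,0,0]'
python3 - <<'E'
from h import *
a=r.snapshot("top"); cv2.imwrite("pics/tray.png",cv2.resize(a["pixels"][140:290,250:450],None,fx=3,fy=3,interpolation=cv2.INTER_CUBIC)[...,::-1])
W=cloud(a)
for o in r.outline_of(a,"bar1"):
    m=o["region"]; print(round(o["score"],2),np.round(np.nanmedian(W[m],0)),np.nanmax(W[m][:,2]))
to(563.8,391.2,160,-0.8)
E
```

```text
time: 15.85
tool_pos: [568.8, 176.3, 167.1]
tcp_rot: [179.9, -0.0, -4.9]
ft_force: [1.2, 0.8, -1.6]
finger_gap: 21.2
grip_force: 79.6
0.87 [ 483. -202.   32.] 37.13151946018785
0.79 [ 589. -210.   32.] 37.74287562987298
0.71 [602. 255.  24.] 302.2006736432792
0.56 [ 533. -206.   32.] 38.301782950972914
0.5 [463. 268.  24.] 29.82103216974076
shift mm [ -21.5 -209.7    7.4] turn [-0.002  0.    -0.067] t 15.95 pos [568.4 180.4 167. ] [-179.91    0.     -4.61] F [-1.1 -0.9 -2.5]
```

View pics/tray.png

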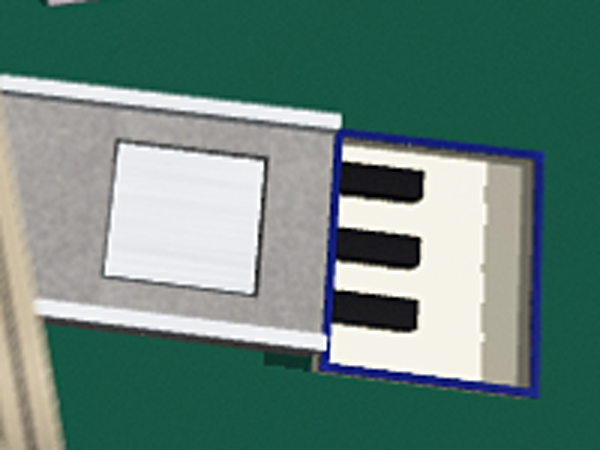

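All three bars lie flat on the tray floor at (380,180), (378,247) and (375,310), with their tops at z 32, and the plate is flush. Now I stand the sweeper back where it was.

```bash
python3 -m jog '[-0.005,-0.05,0,0,0,-0.015, -0.01,-0.1,0,0,0,-0.03, -0.016,-0.15,0.004,0,0,-0.05, -0.021,-0.19,0.007,0,0,-0.067, -0.021,-0.21,0.007,0,0,-0.067, -0.021,-0.21,0.007,0,0,-0.067]'
python3 - <<'E'
from h import *
to(563.8,391.2,37.5,-0.8)
E
```

```text
time: 16.7
tool_pos: [565.6, 386.7, 159.5]
tcp_rot: [180.0, 0.0, -1.0]
ft_force: [0.3, -0.5, -2.6]
finger_gap: 20.9
grip_force: 79.8
shift mm [ -1.9  -4.6 122. ] turn [ 0.001  0.    -0.003] t 16.7 pos [565.6 386.7 159.5] [ 1.7995e+02  3.0000e-02 -9.7000e-01] F [ 0.3 -0.5 -2.6]
```

```bash
python3 -m jog '[0,0,0.05,0,0,0, 0,0,0.09,0,0,0, 0,0,0.107,0,0,0, 0,0,0.115,0,0,0, 0,0,0.118,0,0,0, 0,0,0.12,0,0,0, 0,0,0.12,0,0,0]'
python3 -m jog '[0,0,0,0,0,0]'
```

```text
time: 17.58
tool_pos: [566.9, 386.0, 41.5]
tcp_rot: [-180.0, -0.1, -1.1]
ft_force: [-0.4, 0.1, -2.9]
finger_gap: 21.2
grip_force: 80.1
time: 17.7
tool_pos: [566.6, 385.9, 41.1]
tcp_rot: [-180.0, -0.1, -1.1]
ft_force: [0.1, 0.7, -2.3]
finger_gap: 21.4
grip_force: 80.1
```

```bash
python3 -m jog '[0,0,0.002,0,0,0, 0,0,0.0035,0,0,0, 0,0,0.004,0,0,0, 0,0,0.004,0,0,0]'
```

```text
time: 18.2
tool_pos: [566.2, 385.7, 36.8]
tcp_rot: [-180.0, -0.0, -1.1]
ft_force: [-4.0, -0.8, 3.1]
finger_gap: 21.2
grip_force: 80.8
```

Contact with the bench. Releasing gently.

```bash
python3 -m jog '[0,0,0,0,0,0, 0,0,0,0,0,0, 0,0,0,0,0,0, 0,0,0,0,0,0, 0,0,0,0,0,0, 0,0,0,0,0,0]' 1
python3 -m jog '[0,0,-0.02,0,0,0, 0,0,-0.06,0,0,0, 0,0,-0.11,0,0,0, 0,0,-0.16,0,0,0, -0.06,0,-0.19,0,0,0, -0.12,0.05,-0.19,0,0,0, -0.12,0.1,-0.19,0,0,0, -0.12,0.1,-0.19,0,0,0]'
python3 - <<'E'
from h import *
a=r.snapshot("scene"); cv2.imwrite("pics/end.png",a["pixels"][...,::-1])
W=cloud(a)
for t in("sweeper","bar1","plate"):
  for o in r.outline_of(a,t):
    m=o["region"]; print(t,round(o["score"],2),np.round(np.nanmedian(W[m],0)),np.round(np.nanpercentile(W[m][:,2],[2,98])))
print(r.sense()["ft_force"],r.sense()["time"])
E
```

```text
time: 18.95
tool_pos: [566.2, 385.6, 36.3]
tcp_rot: [-180.0, 0.0, -1.1]
ft_force: [0.4, -0.7, -1.1]
finger_gap: 85.4
grip_force: 0.0
time: 19.95
tool_pos: [442.7, 285.1, 227.4]
tcp_rot: [180.0, -0.0, -1.2]
ft_force: [0.4, 0.4, 0.5]
finger_gap: 85.3
grip_force: 0.0
sweeper 0.9 [589. 382.  50.] [18. 82.]
bar1 0.75 [621. 260.  24.] [ 5. 27.]
bar1 0.71 [ 544. -209.   31.] [12. 34.]
bar1 0.68 [384. 114.  22.] [ 3. 26.]
bar1 0.61 [722. 372.  63.] [ 6. 87.]
bar1 0.56 [465. 272.  23.] [-2. 26.]
bar1 0.49 [ 600. -218.   31.] [10. 53.]
bar1 0.48 [ 492. -204.   31.] [11. 35.]
bar1 0.16 [592.  51.  50.] [ 3. 69.]
plate 0.73 [556. -42.  50.] [47. 52.]
plate 0.59 [586. 382.  44.] [ 0. 83.]
[-0.08731693 -0.14386182  0.28532147] 20.15
```

View pics/end.png

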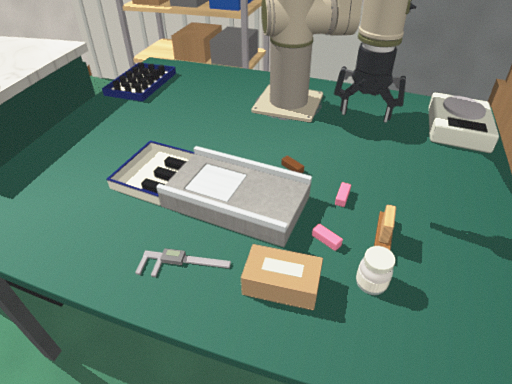

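The final view shows the bars in the tray at (160,175), the plate flush at (217,183) and the sweeper upright at (385,230). The other things are where they were.

```bash
python3 -c "
from bench import r
print(r.hand_in())"
```

```text
the job is handed in; nothing more can be done
None
```

The job is handed in at about 20 s of the 67 s allowed: the plate is pressed flush, all three graphite bars lie in the tray, the sweeper stands upright on the bench, and the other things appear where they were.

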